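# File the sawn end of a gantry bar

## Task

Take the file from its cork board and dress the sawn end of the aluminium bar that leans in the clamp: with the blade's toothed underside flat on the end face and light pressure, make two full forward strokes, nose leading, so that the bar's end runs from the front part of the blade to its rear part, and lift the file clear for the return between them and after the last. Then lay the file flat back on its board without dropping it, let go, and leave the other things on the bench where they are.

Things in the scene. Friction and masses are not known exactly. Their poses are not given: they have to be found in the camera images.
- bar_end (a point): Centre of the sawn upper end face of a bright slotted aluminium bar, 30 x 30 mm square, that leans 25 degrees, roughly to the robot's left (+y), out of a dark steel clamp (collar 64 mm wide, 65 mm below the face). z points out of the face along the bar, y is level and lies in the face, x lies in the face and rises to the robot's right. The face is 175 mm above the bench.
- bar: The bar, 140 mm long; origin at its lower end in the clamp, z along the bar. It is sprung along its length: it gives from about 3 N on and sinks about 1.7 mm more per newton, up to 15 mm, so that pressing the file 4 to 8 mm past first touch gives a proper light filing pressure.
- file_grip (a point): Centre of the file's upright wooden grip block (26 x 26 mm square, 50 mm tall), which stands on the middle of the blade; hold it here. x points to the blade's bare front end (nose), z up out of the block. The toothed underside is 31 mm below this point, the blade's upper face 25 mm below. Pinched on its front and rear faces the file cannot rock under pressure.
- file: The file, 0.3 kg: dark steel blade 180 x 26 x 6 mm, at its rear a round wooden tang handle (25 mm thick, ends 155 mm behind the grip block). Origin at the centre of the toothed underside, axes as at the grip. A full stroke takes the bar's end from about 45 mm ahead of the blade's middle to about 45 mm behind it.
- board: Cork board, 300 x 110 x 10 mm, on which the file lies; origin at the centre of its underside, x along its length. The file's grip centre is 41 mm above this origin when the file lies on it.
- motor: Bystander: small stepper motor, black 42 x 42 x 40 mm, a 20 mm shaft on top. Origin at its underside.
- bracket: Bystander: blue L-shaped printed bracket, 50 x 40 x 46 mm. Origin at its underside.
- tiprack: Bystander: blue and white tip box, 85 x 120 x 57 mm. Origin at its underside.
- driver: Bystander: screwdriver lying on the bench. Origin at its underside.
- offcut: Bystander: short offcut of the same 30 x 30 mm bar, 90 mm long, lying on the bench. Origin at its underside.
There are look-alikes about, which are no part of the job. What is shaped like the part that bears bar_end but pink or red is not meant.

How it is judged:
On the way, in this order (a step that is already met when the one before it is completed fails the run):
1. first stroke begins: front part of the blade (30 mm or more ahead of its middle) pressed flat on the bar's end (contact force between file and bar above 1 N and y of bar_end in the frame of file_grip between -0.015 and 0.015 m and angle between the z axis of file_grip and the z axis of bar_end, either way round below 0.15 rad and x of bar_end in the frame of file_grip above 0.03 m), for 0.05 s.
2. first stroke: the middle of the blade passes, still pressed flat on the bar's end (contact force between file and bar above 1 N and y of bar_end in the frame of file_grip between -0.015 and 0.015 m and angle between the z axis of file_grip and the z axis of bar_end, either way round below 0.15 rad and x of bar_end in the frame of file_grip between -0.015 and 0.015 m), for 0.02 s.
3. first stroke ends: rear part of the blade (30 mm or more behind its middle) pressed flat on the bar's end (contact force between file and bar above 1 N and y of bar_end in the frame of file_grip between -0.015 and 0.015 m and angle between the z axis of file_grip and the z axis of bar_end, either way round below 0.15 rad and x of bar_end in the frame of file_grip below -0.03 m), for 0.02 s.
4. first stroke: file lifted 6 mm or more clear before it goes back (z of bar_end in the frame of file_grip below -0.037 m and x of bar_end in the frame of file_grip below -0.02 m), for 0.02 s.
5. the middle of the blade passes back over the bar's end, 6 mm or more clear of it (z of bar_end in the frame of file_grip below -0.037 m and x of bar_end in the frame of file_grip between -0.02 and 0.02 m).
6. the file is back at the start of the stroke, still 6 mm or more clear (z of bar_end in the frame of file_grip below -0.037 m and x of bar_end in the frame of file_grip above 0.03 m), for 0.02 s.
7. second stroke begins: front part of the blade (30 mm or more ahead of its middle) pressed flat on the bar's end (all of step 1), for 0.05 s.
8. second stroke: the middle of the blade passes, still pressed flat on the bar's end (all of step 2), for 0.02 s.
9. second stroke ends: rear part of the blade (30 mm or more behind its middle) pressed flat on the bar's end (all of step 3), for 0.02 s.
10. second stroke: file lifted 6 mm or more clear before it goes back (all of step 4), for 0.02 s.
At the end, for the whole second after the job is handed in: After two strokes, each with a lifted return, the file lies flat on its board (tilt under 0.1 rad), its grip centre within 70 mm of the board's centre along the board and 35 mm across it, at rest and released (x of file_grip in the frame of board between -0.07 and 0.07 m and y of file_grip in the frame of board between -0.035 and 0.035 m and z of file_grip in the frame of board between 0.036 and 0.046 m and angle between file_grip's own z axis and vertical below 0.1 rad and linear speed of file below 0.02 m/s); the robot touches nothing.
It fails at once if the file is pressed on the bar with more than 30 N (contact force between file and bar above 30 N).
It fails at once if the file is let go more than 20 mm above where it lies on the board (height (world z) of file_grip above 0.061 m and contact force between file and the fingers below 0.02 N).
It fails at once if a bystander is pushed more than 30 mm away (distance of any of motor, bracket, tiprack, driver, offcut from where it was at the start of the episode above 0.03 m).
It also fails if it takes over 64 s, if anything falls off the work surface, if the arm or the gripper's body presses on something with over 40 N, if the wrist force passes 120 N, or if a joint passes its speed limit or range.

## Robot

A 6-joint arm with a two-finger parallel gripper is mounted at the origin on the work surface. World frame = base frame: x ahead of the robot, y to its left, z up, the work surface at z = 0. Lengths are in m, angles in rad, forces in N, time in s.
With the tool pointing down it reaches from about 0.3 to 0.875 m from the base axis. Payload 6.4 kg.
Tool frame: the origin (TCP) lies between the finger pads; the fingertips stand 22 mm ahead of it and the grasp point (between the pads) lies 3 mm ahead of it; z points along the fingers, x is the direction in which the jaws open and shut, and the axes are right-handed (so a half turn about z gives the same grasp; the last joint's range is limited). The gripper opens to 88 mm and grips with 3 to 60 N. Pads are 18 mm wide; open, the fingers measure 123 mm over their backs; the gripper's body (75 mm by 187 mm) begins 45 mm behind the grasp point.
Start: joints at [-1.536, 0.181, 1.607, -0, 1.354, -0.206], TCP at [0.137, -0.558, 0.261] pointing down, gripper open.
Joint ranges: [-2.99, 2.99], [-0.89, 2.07], [0.3, 2.58], [-1.14, 4.28], [0, 2.63], [-3.12, 3.12]. Speed limits (rad/s): [2.57, 2.57, 3.01, 3.14, 3.14, 3.14].

## Interface

Orientations are given as [roll, pitch, yaw] about the fixed x, y, z axes, in that order (R = Rz(yaw) Ry(pitch) Rx(roll)).
In Python, from bench import ctrl, grab_frame gives the robot as it stands. Calls block until the motion is done:
- ctrl.move_pose(position, orientation): joint-space move of the TCP to a pose.
- ctrl.move_linear(position, velocity=0.15, attitude=None): straight line of the TCP; attitude=None keeps the orientation; velocity is the mean speed in m/s.
- ctrl.set_joints(angles): joint-space move.
- ctrl.gripper_to(opening, f_grip=None): opening from 0.0 (shut) to 1.0 (fully open); f_grip is the grip in N (None keeps the last); returns when the fingers have stopped.
- ctrl.pause(seconds).
- ctrl.ik(position, orientation): joint angles nearest the present ones, or None.
- ctrl.observe(): the state.
- grab_frame(name): name is "scene" or "top" or "wrist"; returns a dict with "image" (384x512x3 uint8, blue, green, red), "intrinsics" (3x3 intrinsics, pixels), "R" (3x3) and "t" (3): a world point X has camera coordinates R X + t. Camera axes: x right, y down, z forward; pixel columns grow to the right and rows downward; lengths in m; the calibration is good to about 2 mm. A picture is of the moment at which its call begins. There is no depth.
A pose or a line that the arm cannot do raises ctrl.IKError and nothing moves.
- ctrl.hand_in(): hands the job in, once; it reports no verdict.
The state is a dict: "clock": time; "qpos": joint angles; "joint_velocities": joint speeds; "joint_efforts": joint torques, N m; "tcp_pos": TCP position; "orientation": TCP orientation; "contact_force": force on the tool from outside, world axes, zero at the start; "torque": the same for the moment, N m; "grip_width": opening from 0.0 (shut) to 1.0 (fully open).
Only numpy, scipy, OpenCV 4.12 (cv2) and the standard library are available. Lean on these libraries where they do the work, as an engineer would, in place of code of your own. Each camera call takes 0.05 s, during which the arm holds its last target.

## Working session

There is one attempt and no reset: what is moved stays moved. The work goes in short steps, each a Python script; the robot and the scene stay as the last script left them, time stands still between calls to the robot, and variables do not carry over. Pictures are saved under pics/ and viewed, and the job is handed in when it is done.

```bash
ls; mkdir -p pics; cat > h.py <<'E'
import numpy as np, cv2
from bench import ctrl, grab_frame
def save(n,f): cv2.imwrite(f'pics/{n}.png',f['image'])
def proj(f,X):
    c=f['R']@np.array(X,float)+f['t']; p=f['intrinsics']@c; return p[:2]/p[2]
def ray(f,uv):
    K=np.array(f['intrinsics']);R=np.array(f['R']);t=np.array(f['t'])
    d=R.T@np.linalg.solve(K,[uv[0],uv[1],1.]); return -R.T@t, d/np.linalg.norm(d)
def onz(f,uv,z):
    o,d=ray(f,uv); return o+d*(z-o[2])/d[2]
E
python3 - <<'E'
from h import *
import pickle
F={}
for n in("scene","top","wrist"):
    f=grab_frame(n);save(n+'0',f);F[n]=f
    o,d=ray(f,(256,192));print(n,o,d,f['intrinsics'][0][0])
pickle.dump(F,open('F0.pkl','wb'))
print(ctrl.observe())
E
```

```text
pics
scene [1.55853423 0.65943263 0.92526622] [-0.7335635  -0.33718304 -0.59007812] 364.0984105683892
top [0.41595968 0.20098631 1.78128953] [ 0.09851948 -0.01832303 -0.99496642] 498.1906548659623
wrist [ 0.20148815 -0.54185698  0.38537628] [-0.25013779 -0.06659348 -0.96591738] 316.9176597169645
{'clock': 0.15, 'qpos': array([-1.53627310e+00,  1.81408713e-01,  1.60775522e+00, -2.45404984e-05,
        1.35382701e+00, -2.06282401e-01]), 'joint_velocities': array([ 0.00075025, -0.00206851, -0.00461316,  0.00024026,  0.00114555,
       -0.0006144 ]), 'joint_efforts': array([ 1.91487132e-03, -4.34227645e+01, -3.42175055e+01,  7.03248731e-02,
        3.55917122e-02, -8.40360349e-05]), 'tcp_pos': array([ 0.13713532, -0.55801178,  0.2600067 ]), 'orientation': array([-3.14132970e+00,  1.37355032e-03, -1.32998522e+00]), 'contact_force': array([-0.70223708,  0.11687332, -0.42892504]), 'torque': array([-0.00185515, -0.00302397,  0.05087097]), 'grip_width': 1.0011472336426963}
```

View pics/scene0.png

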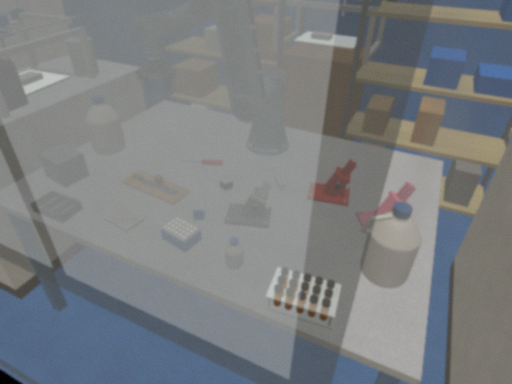

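View pics/top0.png

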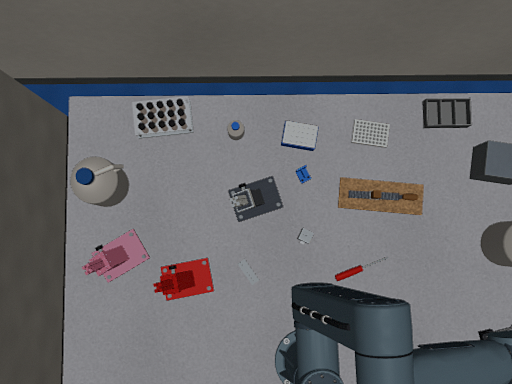

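View pics/wrist0.png

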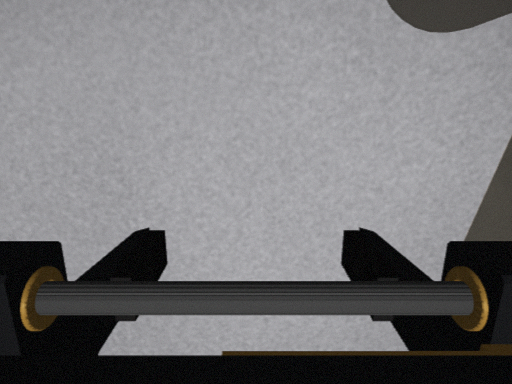

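Top view: the file is on the cork board at about (380,196). Candidate clamps are grey at (255,198), red at (185,280) and pink at (117,255). The grey one fits the description, so I'll check it and the board in enlarged crops.

```bash
python3 - <<'E'
from h import *
import pickle
F=pickle.load(open('F0.pkl','rb'))
t=F['top']['image']
a=cv2.resize(t[170:230,215:295],None,fx=8,fy=8,interpolation=cv2.INTER_CUBIC)
b=cv2.resize(t[165:225,330:435],None,fx=7,fy=7,interpolation=cv2.INTER_CUBIC)
cv2.imwrite('pics/cropbar.png',a);cv2.imwrite('pics/cropfile.png',b)
s=F['scene']['image'][150:250,110:300]
s=cv2.resize(s,None,fx=4,fy=4,interpolation=cv2.INTER_CUBIC).astype(float)
s=np.clip((s-s.min())*255/(np.percentile(s,99.5)-s.min()),0,255).astype(np.uint8)
cv2.imwrite('pics/cropscene.png',s)
f=F['top']
for uv in((380,195),(240,200),(255,198),(350,195),(417,197)): print(uv,onz(f,uv,.03))
E
```

```text
(380, 195) [ 0.57452066 -0.26911874  0.03      ]
(240, 200) [0.56155709 0.2254857  0.03      ]
(255, 198) [0.56812924 0.17250044 0.03      ]
(350, 195) [ 0.57553851 -0.1631227   0.03      ]
(417, 197) [ 0.56617431 -0.39959876  0.03      ]
```

View pics/cropbar.png

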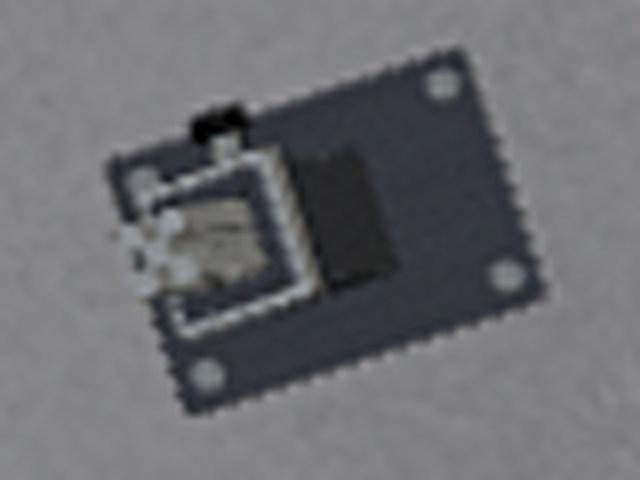

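View pics/cropfile.png

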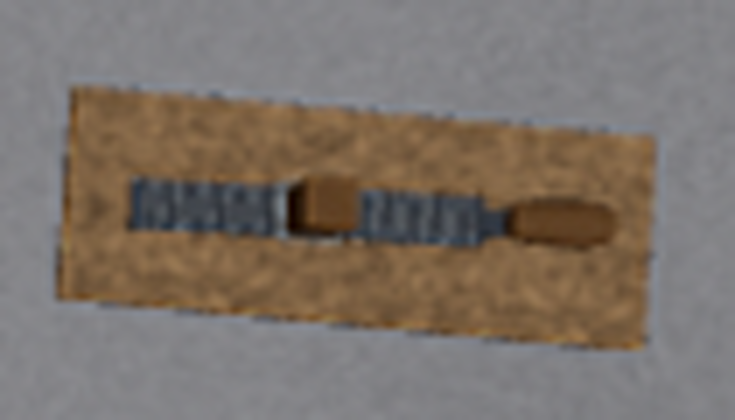

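View pics/cropscene.png

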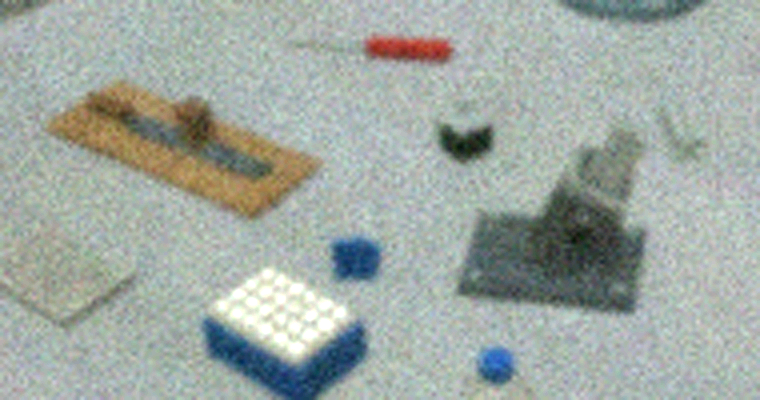

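```bash
python3 - <<'E'
from h import *
import pickle
F=pickle.load(open('F0.pkl','rb')); f=F['top']
P=[onz(f,(330+u/7-.5,165+v/7-.5),.01) for u,v in((72,87),(655,135),(645,348),(58,300))]
print(np.round(P,4)); c=np.mean(P,0); d=(P[0]-P[1])+(P[3]-P[2]); yaw=np.arctan2(d[1],d[0]); print('board',c,yaw)
g=onz(f,(330+330/7-.5,165+205/7-.5),.066); print('grip',g)
P=[onz(f,(215+u/8-.5,170+v/8-.5),.006) for u,v in((110,160),(455,47),(545,295),(195,412))]
print(np.round(P,4)); d=(P[0]-P[1])+(P[3]-P[2]); print('clamp base yaw',np.arctan2(d[1],d[0]), np.mean(P,0))
be=onz(f,(215+155/8-.5,170+248/8-.5),.175); print('bar',be)
q0=ctrl.observe()['qpos']
for y in (yaw,yaw-np.pi):
  q=ctrl.ik([g[0],g[1],.21],[np.pi,0,y]); print(y,q)
h=np.arctan2(d[1],d[0]); 
from scipy.spatial.transform import Rotation as Ro
hv=np.array([np.cos(h),np.sin(h),0]); zb=np.sin(np.radians(25))*hv+np.cos(np.radians(25))*np.array([0,0,1])
for s in (1,-1):
  fx=s*np.cross(hv,[0,0,1])   # file x
  for k in (1,-1):
    R=np.column_stack([k*fx,np.cross(-zb,k*fx),-zb])
    for a in(-.045,0,.045):
      p=be+a*fx+zb*.034
      print(s,k,fx,a,ctrl.ik(p,Ro.from_matrix(R).as_euler('xyz')))
E
```

```text
[[ 0.6427 -0.1325  0.01  ]
 [ 0.6152 -0.4301  0.01  ]
 [ 0.5062 -0.4206  0.01  ]
 [ 0.5336 -0.1225  0.01  ]]
board [ 0.57441494 -0.27640707  0.01      ] 1.4788595077760365
grip [ 0.57559146 -0.24797263  0.066     ]
[[0.6017 0.2676 0.006 ]
 [0.6512 0.1124 0.006 ]
 [0.5392 0.0738 0.006 ]
 [0.4885 0.2305 0.006 ]]
clamp base yaw 1.8817325134328062 [0.57016778 0.17105368 0.006     ]
bar [0.54806987 0.24328279 0.175     ]
1.4788595077760365 [-0.5958676   0.3397616   1.5168212   0.          1.28500985 -2.07472711]
-1.6627331458137566 [-5.95867600e-01  3.39761598e-01  1.51682120e+00 -4.44089210e-16
  1.28500985e+00  1.06686555e+00]
1 1 [ 0.95204756  0.30595006 -0.        ] -0.045 [ 0.45782987  0.29042666  1.64884803 -0.44896604  1.29870764  0.29058679]
1 1 [ 0.95204756  0.30595006 -0.        ] 0 [ 0.44718186  0.37772562  1.53385466 -0.44703814  1.31934411  0.2688502 ]
1 1 [ 0.95204756  0.30595006 -0.        ] 0.045 [ 0.43794915  0.4656629   1.41168325 -0.44448017  1.34645993  0.24553621]
1 -1 [ 0.95204756  0.30595006 -0.        ] -0.045 [ 0.45782987  0.29042666  1.64884803 -0.44896604  1.298
[... 295 characters left out ...]
       ] -0.045 [ 0.43794915  0.4656629   1.41168325 -0.44448017  1.34645993 -2.89605644]
-1 1 [-0.95204756 -0.30595006  0.        ] 0 [ 0.44718186  0.37772562  1.53385466 -0.44703814  1.31934411 -2.87274246]
-1 1 [-0.95204756 -0.30595006  0.        ] 0.045 [ 0.45782987  0.29042666  1.64884803 -0.44896604  1.29870764 -2.85100586]
-1 -1 [-0.95204756 -0.30595006  0.        ] -0.045 [ 0.43794915  0.4656629   1.41168325 -0.44448017  1.34645993  0.24553621]
-1 -1 [-0.95204756 -0.30595006  0.        ] 0 [ 0.44718186  0.37772562  1.53385466 -0.44703814  1.31934411  0.2688502 ]
-1 -1 [-0.95204756 -0.30595006  0.        ] 0.045 [ 0.45782987  0.29042666  1.64884803 -0.44896604  1.29870764  0.29058679]
```

```bash
python3 - <<'E'
from h import *
import pickle
G={}
ctrl.move_pose([.575,-.248,.22],[np.pi,0,-1.6627]); f=grab_frame('wrist'); save('wf',f);G['f']=f
print(proj(f,[.5756,-.248,.066]))
ctrl.move_pose([.548,.243,.33],[np.pi,0,1.88-np.pi]); f=grab_frame('wrist'); save('wb',f);G['b']=f
print(proj(f,[.548,.243,.175]))
f=grab_frame('top'); save('top1',f);G['t']=f
print(ctrl.observe()['clock'],ctrl.observe()['qpos'])
pickle.dump(G,open('G.pkl','wb'))
E
```

```text
[252.82097812 181.73239255]
[253.36156782 182.69866422]
4.075 [ 2.17715359e-01  1.87142082e-01  1.46080595e+00 -1.58639024e-04
  1.49434810e+00  1.48109885e+00]
```

View pics/wf.png

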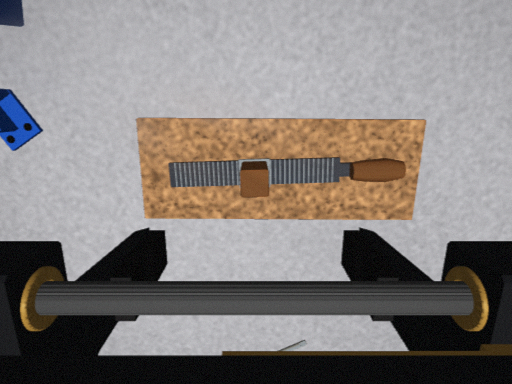

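View pics/wb.png

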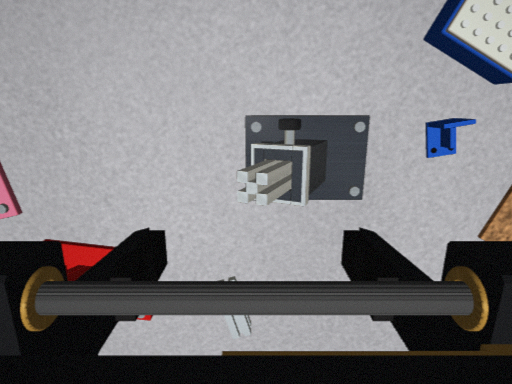

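Wrist views: the grip block's top is at about (254,180). The grey bar's end face is at about (256,187), and only the red and pink look-alikes sit elsewhere. Next I'll zoom in for exact corners.

```bash
python3 - <<'E'
from h import *
import pickle
G=pickle.load(open('G.pkl','rb'))
a=cv2.resize(G['b']['image'][150:220,225:305],None,fx=9,fy=8,interpolation=cv2.INTER_CUBIC)
cv2.imwrite('pics/zb.png',a)
a=cv2.resize(G['f']['image'][150:205,160:350],None,fx=4,fy=4,interpolation=cv2.INTER_CUBIC)
cv2.imwrite('pics/zf.png',a)
E
```

```text
(no output)
```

View pics/zb.png

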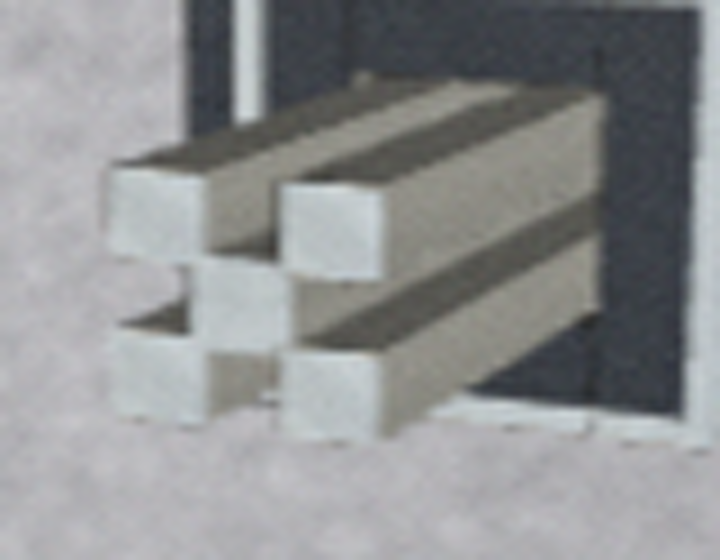

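View pics/zf.png

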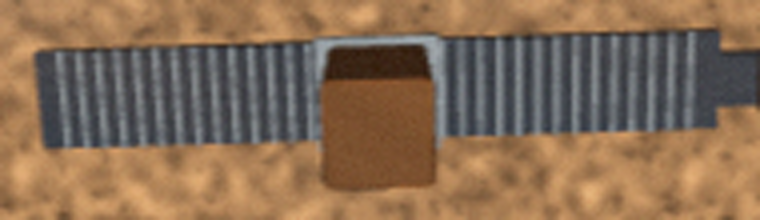

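```bash
python3 - <<'E'
from h import *
import pickle
G=pickle.load(open('G.pkl','rb'))
f=G['b']
# face plane: iterate: centre at z .175, plane normal zb
c=onz(f,(225+250/9-.5,150+302/8-.5),.175); print('bar_end',c)
for h in(1.8817,):
  hv=np.array([np.cos(h),np.sin(h),0]); zb=np.sin(np.radians(25))*hv+np.array([0,0,np.cos(np.radians(25))])
  C=[]
  for u,v in((113,168),(385,183),(385,438),(118,418)):
    o,d=ray(f,(225+u/9-.5,150+v/8-.5)); C.append(o+d*((c-o)@zb)/(d@zb))
  C=np.array(C); print(C.mean(0), [np.linalg.norm(C[i]-C[(i+1)%4]) for i in range(4)])
  e=(C[0]-C[3])+(C[1]-C[2]); print('level edge',e/np.linalg.norm(e),'yaw h',np.arctan2(e[1],e[0])+np.pi/2)
f=G['f']
g=onz(f,(160+379/4-.5,150+133.5/4-.5),.066);print('grip',g)
a=onz(f,(160+40/4-.5,150+99/4-.5),.016);b=onz(f,(160+718/4-.5,150+79.5/4-.5),.016)
print('blade',a,b,(a+b)/2,np.linalg.norm(a-b),np.arctan2(*(a-b)[[1,0]]))
P=[onz(f,p,.01) for p in((137,118),(425,119.5),(412,219.5),(147,217.5))];print('board',np.mean(P,0)); d=P[0]-P[1]+P[3]-P[2];print(np.arctan2(d[1],d[0]))
f=G['t'];c=onz(f,(234,201),.175);print(c)
E
```

```text
bar_end [0.54364146 0.2426463  0.175     ]
[0.54338758 0.24285086 0.17487297] [np.float64(0.030080175094964717), np.float64(0.029306694523418), np.float64(0.030346556066560254), np.float64(0.02998463933933521)]
level edge [ 0.95036829  0.31111673 -0.00254847] yaw h 1.8871652459470134
grip [ 0.57442364 -0.24919152  0.066     ]
blade [ 0.58014172 -0.1595033   0.016     ] [ 0.56899032 -0.33860473  0.016     ] [ 0.57456602 -0.24905401  0.016     ] 0.1794482529292956 1.5086135585147837
board [ 0.57197273 -0.27717711  0.01      ]
1.4728162765922916
[0.54644333 0.24289028 0.175     ]
```

```bash
python3 - <<'E'
from h import *
A=[np.pi,0,1.5086-np.pi]
ctrl.move_pose([.5745,-.2491,.14],A)
ctrl.move_linear([.5745,-.2491,.044],.1)
ctrl.gripper_to(0,50)
o=ctrl.observe(); print(o['grip_width']*.088,o['contact_force'],o['clock'],o['tcp_pos'])
ctrl.move_linear([.5745,-.2491,.12],.1); ctrl.pause(.2)
o=ctrl.observe(); print(o['grip_width']*.088,o['contact_force'],o['clock'])
save('lift',grab_frame('wrist'))
E
```

```text
0.025406722870953875 [ 0.01247207 -0.0716931   0.80112528] 8.0583 [ 0.57447232 -0.24909839  0.04395449]
0.02582127722331984 [-0.36312588  0.06315425 -4.76119573] 9.1667
```

View pics/lift.png

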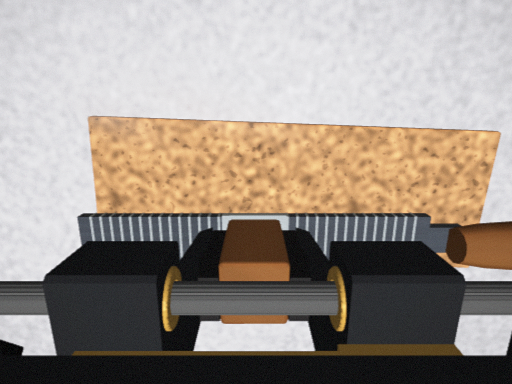

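The file is held squarely (block at about (255,245), blade level). I'm moving to hover over the start of the stroke.

```bash
cat >> h.py <<'E'
from scipy.spatial.transform import Rotation as Ro
BE=np.array([.5437,.2427,.175]); H=1.885
hv=np.array([np.cos(H),np.sin(H),0]); ZB=np.sin(np.radians(25))*hv+np.array([0,0,np.cos(np.radians(25))])
FX=-np.cross(hv,[0,0,1.])
RT=np.column_stack([-FX,np.cross(-ZB,-FX),-ZB]); AT=Ro.from_matrix(RT).as_euler('xyz')
def tp(xb,clear): # xb: bar_end x in file frame; clear of toothed side above face
    return BE-xb*FX+(.031+.003+clear)*ZB
E
python3 - <<'E'
from h import *
ctrl.move_linear([.5745,-.2491,.28],.25)
ctrl.move_pose(tp(.045,.08),AT)
ctrl.move_linear(tp(.045,.015),.12); ctrl.pause(.2)
o=ctrl.observe(); print(o['tcp_pos']-tp(.045,.015),o['contact_force'],o['contact_force']@ZB,o['grip_width']*.088,o['clock'],o['qpos'])
save('hov_s',grab_frame('scene'));f=grab_frame('wrist');save('hov_w',f);save('hov_t',grab_frame('top'))
print(proj(f,BE))
E
python3 -c "
import cv2,numpy as np
a=cv2.imread('pics/hov_s.png')[140:240,180:310];a=cv2.resize(a,None,fx=3,fy=3)
b=cv2.imread('pics/hov_t.png')[150:250,190:320];b=cv2.resize(b,None,fx=3,fy=3)
cv2.imwrite('pics/hov.png',np.hstack([a,b]))"
```

```text
[0.0004115  0.00058437 0.00116721] [-0.57272913 -0.06490978 -4.50326284] -4.032624754450338 0.02593094975853702 12.8833 [ 0.45036479  0.44600083  1.40781195 -0.44158194  1.36947977  0.24377219]
[178.43898536 225.54570297]
```

View pics/hov.png

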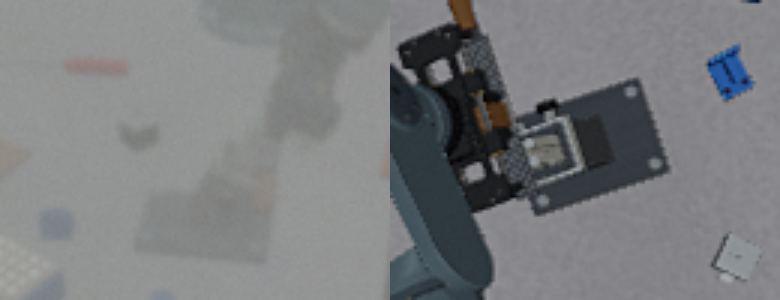

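View pics/hov_w.png

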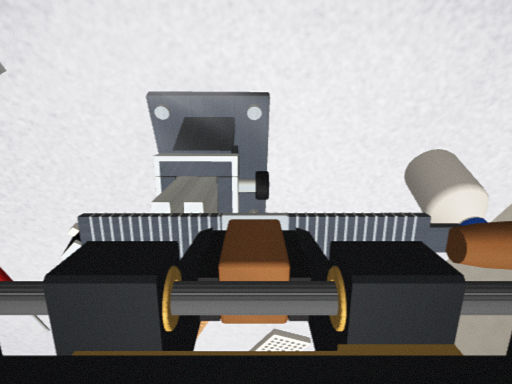

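The wrist view shows the bar end going under the nose part of the blade at about (180,210), and the handle is clear of the bottle. I'll press down in small steps while reading the force.

```bash
python3 - <<'E'
from h import *
b=ctrl.observe()['contact_force']@ZB
for c in(.004,.001,-.001,-.003,-.005,-.006,-.007):
    ctrl.move_linear(tp(.045,c),.05)
    o=ctrl.observe(); F=o['contact_force']@ZB-b; act=(o['tcp_pos']-tp(.045,0))@ZB
    print(c,round(act,4),round(F,2),round(o['clock'],2))
    if F>6.5: break
E
```

```text
0.004 0.0031 -0.38 13.4
0.001 0.0008 0.46 13.65
-0.001 -0.0004 2.01 13.9
-0.003 -0.0026 3.96 14.15
-0.005 -0.0047 5.78 14.4
-0.006 -0.0058 5.26 14.65
-0.007 -0.0068 6.37 14.9
```

```bash
python3 - <<'E'
from h import *
def rep(n):
    o=ctrl.observe(); d=o['tcp_pos']-BE
    print(n,'x',round(-d@FX,4),'z',round(d@ZB-.034,4),'F',round(o['contact_force']@ZB+4.03,2),np.round(o['contact_force'],1),round(o['clock'],2))
C=-.007
rep('s')
for x in(.02,0,-.02,-.045): ctrl.move_linear(tp(x,C),.05); rep('k')
ctrl.pause(.1)
E
```

```text
s x 0.0453 z -0.0068 F 7.58 [1.2 3.  2.8] 14.9
k x 0.0193 z -0.0072 F 8.09 [-3.2  2.4  2.9] 15.55
k x -0.0005 z -0.0071 F 8.75 [-1.7  4.   3.2] 16.1
k x -0.0205 z -0.0071 F 7.73 [-2.3  2.9  2.5] 16.65
k x -0.0455 z -0.0072 F 7.39 [-1.7  2.7  2.3] 17.3
```

```bash
python3 - <<'E'
from h import *
ctrl.move_linear(tp(-.045,.02),.08); ctrl.pause(.1)
f=grab_frame('wrist'); save('after1',f); print(ctrl.observe()['grip_width']*.088,ctrl.observe()['contact_force']@ZB)
E
```

```text
0.025552691956475315 -3.7248442593673388
```

View pics/after1.png

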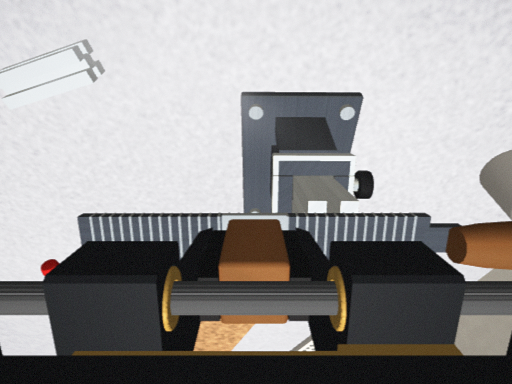

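The file hasn't shifted in the grip, and the bar is now behind the block at about (325,205). Next come the lifted return, the second stroke and the lift.

```bash
python3 - <<'E'
from h import *
def rep(n):
    o=ctrl.observe(); d=o['tcp_pos']-BE
    print(n,'x',round(-d@FX,4),'z',round(d@ZB-.034,4),'F',round(o['contact_force']@ZB+4.03,2),round(o['clock'],2))
ctrl.move_linear(tp(.046,.02),.1); ctrl.pause(.1); rep('back')
ctrl.move_linear(tp(.046,.003),.08); ctrl.move_linear(tp(.046,-.007),.04); ctrl.pause(.15); rep('press')
for x in(.02,0,-.02,-.046): ctrl.move_linear(tp(x,-.007),.05); rep('k')
ctrl.pause(.1)
ctrl.move_linear(tp(-.046,.02),.08); ctrl.pause(.1); rep('lift')
ctrl.move_linear(tp(-.046,.08),.15)
f=grab_frame('wrist'); save('after2',f)
E
```

```text
back x 0.0455 z 0.0201 F -0.72 19.19
press x 0.0466 z -0.0061 F 6.45 20.11
k x 0.0192 z -0.0072 F 7.42 20.77
k x -0.0004 z -0.0071 F 7.03 21.32
k x -0.0205 z -0.0071 F 7.68 21.88
k x -0.0466 z -0.0071 F 8.35 22.54
lift x -0.0465 z 0.0194 F 0.16 23.23
```

View pics/after2.png

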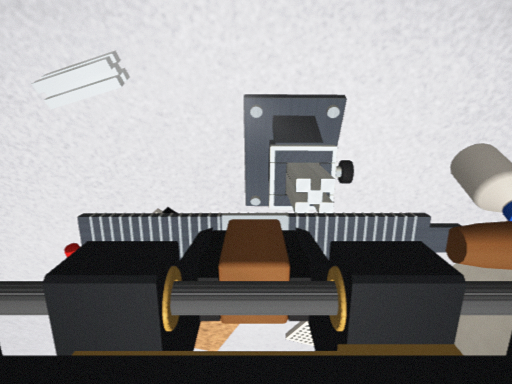

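Both strokes are done and the file still sits square. I'm returning it to where it lay, which is 28 mm from the board's centre along its length.

```bash
python3 - <<'E'
from h import *
A=[np.pi,0,1.5086-np.pi]
ctrl.move_pose([.5735,-.255,.24],A)
ctrl.move_linear([.5735,-.255,.07],.15); ctrl.pause(.2)
b=ctrl.observe()['contact_force'][2]
for z in(.052,.047,.0455,.0445,.044,.0435,.043):
    ctrl.move_linear([.5735,-.255,z],.04); ctrl.pause(.1); o=ctrl.observe(); F=o['contact_force'][2]-b
    print(z,o['tcp_pos'][2],round(F,2),o['clock'])
    if F>2.5: break
save('laid',grab_frame('wrist'))
E
```

```text
0.052 0.05215921657352553 -0.31 27.95
0.047 0.04692971837377652 -0.46 28.325
0.0455 0.04552067748143548 0.08 28.675
0.0445 0.044492525694871096 -0.43 29.025
0.044 0.044003660728947055 -0.27 29.375
0.0435 0.043929356035924336 7.03 29.725
```

View pics/laid.png

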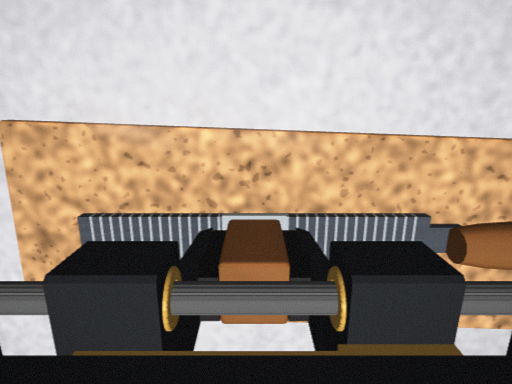

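The force reading shows the file has touched down on the board. I'm releasing it and backing off straight up.

```bash
python3 - <<'E'
from h import *
ctrl.gripper_to(.9)
p=ctrl.observe()['tcp_pos']
ctrl.move_linear([p[0],p[1],.22],.12)
ctrl.pause(.3)
f=grab_frame('wrist'); save('rel',f); save('relS',grab_frame('scene'))
print(ctrl.observe()['clock'],ctrl.observe()['contact_force'],proj(f,[.5735,-.255,.066]))
ctrl.move_pose([.137,-.558,.261],[np.pi,0,-1.33])
save('endtop',grab_frame('top'))
E
```

```text
32.6917 [-0.62045501  0.25597035 -0.1022029 ] [254.16311021 182.58097412]
```

View pics/rel.png

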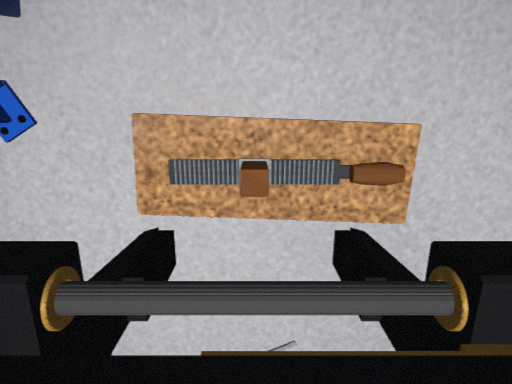

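View pics/endtop.png

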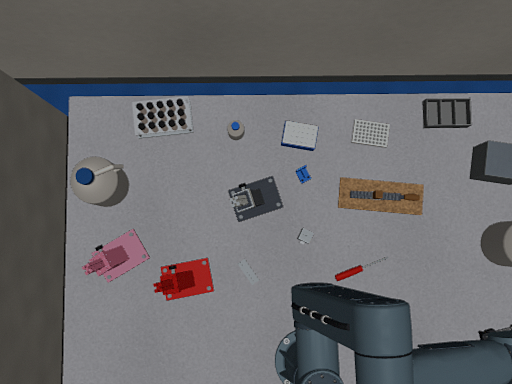

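The file lies flat at the middle of its board (block at about (254,181) in the wrist view). In the top view, motor (305,235), bracket (303,174), tip box (300,135), driver (350,270) and offcut (249,270) look unmoved.

```bash
python3 -c "
from h import *
ctrl.pause(.3);print(ctrl.observe()['clock']);ctrl.hand_in()"
```

```text
34.9667
the job is handed in; nothing more can be done
```

I filed the end of the grey bar with two full strokes, nose leading, and handed the job in at 35 s; no verdict was reported. The red and pink look-alikes were left alone.

- **Strokes:** Each took the bar's end from about +45 mm to −46 mm along the blade, pressed about 7 mm past first touch. The wrist force read about 6.5–8.8 N against the bar, well under the 30 N limit. I lifted the file about 20 mm clear for the return and again after the second stroke.
- **Laying down:** I lowered the file until the wrist force showed it had touched the board (about 7 N), then let go and backed off straight up.
- **Last checks:** The wrist view shows the file flat on its board, with the grip about 20 mm from the board's centre along its length. The top view shows the five bystanders where they were. The gripper is empty and back near its start pose, touching nothing.

No check failed. The camera estimates of the bar's end from the top and wrist views differed by about 3–4 mm. I used the wrist view, and contact came within about 1 mm of the height it gave.

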